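# Put a power bank on test: load the dock, latch the bar, throw the isolator

## Task

Put the brick-shaped power bank (the thick one with the display window) on test: set it down, without dropping it, flat and face up in the nest of the test dock with its socket end towards the contact block, and let go of it. Then swing the dock's hinged hold-down bar over it until the bar lies fully down in its fork, and last throw the isolator's big toggle over its centre so that it snaps across to its other side. Leave the other things on the bench where they are.

Things in the scene. Friction and masses are not known exactly. Their poses are not given: they have to be found in the camera images.
- bank: the bank to test: white plastic brick, rounded edges, 110 mm long (own x), 54 wide (y), 28 thick (z), about 0.33 kg, loose, face up on the bench. Origin at the centre of its underside. Socket end (two dark sockets in the end face) at +x, a dark display window on top next to that end. (The slimmer, longer bank on the mat has no window.)
- bank_port (a point): middle of the bank's socket end face: 55 mm along +x from the bank's origin, 14 mm above its underside.
- dock: test dock, fixed. Aluminium base plate 210 mm long (own x), 120 wide (y), 10 thick; origin at the centre of its underside, on the bench, z up. A black pedestal (116 x 42 mm, top 30 mm above the bench) carries the bank lengthwise along x. Hinge of the bar at the -x end; grey contact block (60 mm wide, 68 mm high) at the +x end, its face 59.5 mm from the middle.
- dock_seat (a point): centre of the pedestal's top, 30 mm above the bench, axes as the dock's: a loaded bank's origin lies here, its +x along the dock's +x. Four side guides (22 mm long, 45 mm either side along x, tops 46 mm above the bench) and an end stop lean outwards as lead-ins; 4 to 5 mm play each way at the bank's underside. Between the guides the sides are open for fingers, down to 10 mm above the bench.
- dock_fork (a point): the hold-down bar's catch: middle between two steel cheeks, 31 mm apart inside, 85 mm high, on top of the contact block, 74.5 mm from the dock's middle towards +x; this point is 71 mm above the bench, where the closed bar's centre line lies.
- dock_hinge (a point): centre of the hold-down bar's hinge axis on the dock, 85 mm from the dock's middle towards -x, 71 mm above the bench. The hinge axis is parallel to the dock's y.
- holdbar (a joint): angle of the hold-down bar (rad): 0 = closed, level along the dock's +x, its outer part down in the fork; grows as it is raised; 1.57 upright; 2.2 stop, leaning back from the nest. Starts at 1.8 to 2.1. Stiff friction hinge: stays where left, 1 to 2 N at the grip moves it. Flat steel bar 22 mm wide, 6 thick; a rubber pad 34 mm wide under its middle clears a seated bank by 3 mm.
- holdbar_grip (a point): middle of the bar's black vinyl grip (62 mm along the bar, 24 wide along the hinge axis, 16 thick), on the bar's centre line 200 mm from the hinge axis; its own x runs along the bar away from the hinge. Closed, it lies 71 mm above the bench, 115 mm from the dock's middle towards +x, beyond the base plate and free on both sides.
- isolator: moulded-case isolator, fixed on a grey plinth 200 (own x) x 130 mm (y), 20 high; black case 165 x 105 mm, stepped middle (100 mm along x) 90 mm above the bench; grey frame 80 x 60 mm round the lever's slot, top 96 mm above the bench. Origin at the centre of the plinth's underside, z up. One grey toggle lever stands out of the slot and swings along x.
- toggle (a joint): angle of the isolator's toggle (rad): 0 = off, leaning 0.4 rad from upright towards the isolator's -x; 0.8 = on, leaning 0.4 towards +x. Spring-loaded over its centre (0.4): short of it it springs back, past it it snaps on by itself. Flat paddle 30 mm wide (y), 14 thick; axis parallel to y, 78 mm above the bench over the origin; about 6 N at the tip starts it, less towards the centre.
- toggle_tip (a point): middle of the end of the toggle lever, 70 mm from its axis; moves with the lever: 143 mm above the bench and 27 mm to the isolator's -x side of its origin when off, 27 mm to the +x side when on.
- slim_bank: bystander: slim white power bank 138 x 68 x 16 mm without a window, lying loose; origin at the centre of its underside.
- earbud_case: bystander: rounded white earbud case 64 x 48 x 26 mm; origin at the centre of its underside.
- puck: bystander: round white charging puck, 68 mm across, 14 mm high; origin at the centre of its underside.
- meter: bystander: grey hand-held meter 150 x 78 x 36 mm lying on its back, knob to 45 mm high; origin at the centre of its underside.
- tape_roll: bystander: roll of clear tape 80 mm across, 24 mm high, lying flat; origin at the centre of its underside.
- screwdriver: bystander: screwdriver about 170 mm long lying on the bench; origin at about its middle.
- cleaner: bystander: spray can 52 mm across, 130 mm tall, standing; origin at the centre of its underside.
Things that resemble listed ones, but are neither listed nor needed, are in the scene too. Leave any blue or orange look-alike of the bank alone.

How it is judged (in metres and radians):
On the way, in this order (a step that is already met when the one before it is completed fails the run):
1. the power bank lies flat and face up in the dock's nest, socket end towards the contact block, released (x of bank in the frame of dock_seat between -0.007 and 0.007 m and y of bank in the frame of dock_seat between -0.007 and 0.007 m and z of bank in the frame of dock_seat between -0.003 and 0.003 m and angle between bank's own z axis and vertical below 0.06 rad and x of bank_port in the frame of dock_seat above 0.04 m and contact force between bank and the fingers below 0.1 N), for 0.2 s.
2. the hold-down bar lies fully down in its fork over the bank (x of bank in the frame of dock_seat between -0.007 and 0.007 m and y of bank in the frame of dock_seat between -0.007 and 0.007 m and z of bank in the frame of dock_seat between -0.003 and 0.003 m and angle between bank's own z axis and vertical below 0.06 rad and x of bank_port in the frame of dock_seat above 0.04 m and value of joint holdbar below 0.05 rad), for 0.2 s.
3. the isolator's toggle has snapped over to on (all of step 2 and value of joint toggle above 0.72 rad), for 0.2 s.
At the end, for the whole second after the job is handed in: The bank rests still on the dock's pedestal: its origin within 7 mm of dock_seat along the dock's x and y and 3 mm in height, tilted less than 0.06 rad, face up, socket end towards the contact block; the hold-down bar is within 0.05 rad of closed; the toggle is at 0.72 rad or more (snapped on) (all of step 3 and linear speed of bank below 0.02 m/s); the robot touches nothing.
It fails at once if the power bank is dropped (falls freely faster than 0.6 m/s, about 2 cm of fall) (contact force between bank and anything else below 0.02 N and linear speed of bank above 0.6 m/s).
It fails at once if another thing on the bench is shifted by more than 30 mm (distance of any of slim_bank, earbud_case, puck, meter, tape_roll, screwdriver, cleaner from where it was at the start of the episode above 0.03 m).
It also fails if it takes over 72 s, if anything falls off the work surface, if the arm or the gripper's body presses on something with over 40 N, if the wrist force passes 120 N, or if a joint passes its speed limit or range.

## Robot

A 6-joint arm with a two-finger parallel gripper is mounted at the origin on the work surface. World frame = base frame: x ahead of the robot, y to its left, z up, the work surface at z = 0. Lengths are in mm, angles in rad, forces in N, time in s.
With the tool pointing down it reaches from about 325 to 775 mm from the base axis. Payload 5.5 kg.
Tool frame: the origin (TCP) lies midway between the tips of the shut fingers; the grasp point (between the pads) lies 19 mm behind it; x points along the fingers, y is the direction in which the jaws open and shut, and the axes are right-handed (so a half turn about x gives the same grasp; the last joint's range is limited). The gripper opens to 88 mm and grips with 3 to 60 N. Pads are 20 mm wide; open, the fingers measure 115 mm over their backs; the gripper's body (75 mm by 178 mm) begins 61 mm behind the grasp point.
Start: joints at [1.171, 0.091, 1.231, -0, 1.82, -0.057], TCP at [201.68, 565.103, 222.631] pointing down, gripper open.
Joint ranges: [-2.87, 2.87], [-0.86, 2.18], [0.17, 2.46], [-1.51, 4.65], [0.06, 2.69], [-2.65, 2.65]. Speed limits (rad/s): [2.57, 2.57, 3.01, 3.14, 3.14, 3.14].

## Interface

Orientations are given as a rotation vector (axis times angle).
In Python, from plant import status, snapshot, camera_params, manip gives the robot as it stands.
- The arm moves only by the tool move_arm, never from a script. Its arguments are lists of equal length, an entry for each row: "offset": the shift along the tool's x, y, z in m, a list of three; "dr": the turn, a rotation vector about the tool's x, y, z in degrees, a list of three. A call has 1 to 12 rows; each row shifts and turns the commanded pose from where the row before left it, along the tool's axes as they then stand; what a row does not reach is not made up. A row lasts 1/8 s, in which the tool goes at most 62.5 mm and 10.7 degrees, less where a joint would pass 70% of its speed; a pose out of reach is approached as far as the arm can. A call with a gripper value outside its range is refused whole. "claw" is the opening in per cent of the stroke, from 0 (shut) to 100 (fully open), set as the call begins (left out, the last holds). The fingers move at their own pace and stop on an object; the grip force is fixed at half the most. Time passes only in rows, so rows that do not move let the fingers close. It gives the time, the measured TCP pose, the force and the opening at its end, in the units of the state.
- status.read_state(): the state, without advancing time (a new reading comes with each control period).
- snapshot(name): name is "scene" or "top" or "wrist"; returns (picture, depth): 384x512x3 uint8, red, green, blue; 384x512 float32, mm along the optical axis (not along the pixel's ray), 0 where there is no reading.
- camera_params(name): a dict with "mtx" (3x3 intrinsics, pixels), "k1" (the pictures are not rectified: a ray, as slopes to the right and down, at radius r is drawn at 1 + k1 r^2 times it, then the intrinsics apply), "camera_from_world" (4x4, takes a point from world to camera coordinates). Camera axes: x right, y down, z forward; pixel columns grow to the right and rows downward; lengths in mm; the calibration is good to about 2 mm. A picture is of the moment at which its call begins: read the wrist's pose just before it. camera_params takes no time and is no camera call; for the wrist camera it gives the pose at the moment of the call.
- manip.job_done(): hands the job in, once; it reports no verdict.
The state is a dict: "clock": time; "joints": joint angles; "joint_vel": joint speeds; "effort": joint torques, N m; "eef_pos": TCP position; "tool_rot": TCP orientation; "wrist_force": force on the tool from outside, world axes, zero at the start; "ft_torque": the same for the moment, N m; "gripper_width": opening from 0.0 (shut) to 1.0 (fully open).
Only numpy, scipy, OpenCV 4.12 (cv2) and the standard library are available. Lean on these libraries where they do the work, as an engineer would, in place of code of your own. Each camera call takes 0.05 s, during which the arm holds its last target. There are 200 camera calls.

## Working session

There is one attempt and no reset: what is moved stays moved. The work goes in short steps, Python scripts to look and compute and a tool call to move; the robot and the scene stay as the last step left them, time stands still between calls to the robot, and variables do not carry over. Pictures are saved under pics/ and viewed, about 8 in all and at most 12, crops included, and the job is handed in when it is done.

Besides the shell and the picture viewer there is one more tool, called after ">>>" as a command line: name --argument value ..., lists and objects as JSON in quotes. move_arm: Moves the arm, as the interface text tells. Its arguments: {"type":"object","properties":{"offset":{"type":"array","items":{"type":"array","items":{"type":"number"}}},"dr":{"type":"array","items":{"type":"array","items":{"type":"number"}}},"claw":{"type":"number"}},"required":["offset","dr"]}

```bash
ls; mkdir -p pics
cat > h.py <<'E'
import numpy as np, cv2
from plant import status, snapshot, camera_params, manip
def grab(n):
    p=camera_params(n); im,d=snapshot(n); np.savez(f'/tmp/{n}.npz',im=im,d=d,K=p['mtx'],k1=p['k1'],T=p['camera_from_world']); return im,d
def load(n):
    return np.load(f'/tmp/{n}.npz')
def rays(z,uv):
    uv=np.atleast_2d(np.float64(uv)); K=np.array(z['K']); 
    n=cv2.undistortPoints(uv.reshape(-1,1,2),K,np.array([float(z['k1']),0,0,0])).reshape(-1,2)
    return np.c_[n,np.ones(len(n))]
def plane(z,uv,h):
    r=rays(z,uv); T=np.array(z['T']); R,t=T[:3,:3],T[:3,3]
    c=-R.T@t; w=r@R; s=(h-c[2])/w[:,2]; return c+w*s[:,None]
def cloud(z):
    d=z['d']; H,W=d.shape; u,v=np.meshgrid(np.arange(W),np.arange(H))
    r=rays(z,np.c_[u.ravel(),v.ravel()])*d.reshape(-1,1); T=np.array(z['T'])
    P=(r-T[:3,3])@T[:3,:3]; P[d.ravel()==0]=np.nan; return P.reshape(H,W,3)
def proj(z,P):
    P=np.atleast_2d(np.float64(P)); T=np.array(z['T']); c=P@T[:3,:3].T+T[:3,3]; n=c[:,:2]/c[:,2:]
    n=n*(1+float(z['k1'])*(n**2).sum(1))[:,None]; K=np.array(z['K']); return n*[K[0,0],K[1,1]]+[K[0,2],K[1,2]]
E
python3 - <<'E'
from h import *
for n in('scene','top'):
    im,d=grab(n); cv2.imwrite(f'pics/{n}0.png',cv2.resize(im[:,:,::-1],(800,600),interpolation=cv2.INTER_CUBIC))
    z=load(n);T=z['T'];print(n,(-T[:3,:3].T@T[:3,3]).round(),z['K'].round(1).tolist(),z['k1'])
print(status.read_state())
E
```

```text
pics
scene [1152.  -92.  983.] [[403.8, 0.0, 259.5], [0.0, 403.8, 196.3], [0.0, 0.0, 1.0]] 0.030186649087653086
top [ 217.   33. 1499.] [[487.8, 0.0, 259.6], [0.0, 487.8, 189.6], [0.0, 0.0, 1.0]] 0.017216654289826522
{'clock': 0.1, 'joints': array([ 1.17130463e+00,  9.17842557e-02,  1.23172127e+00,  2.08280097e-05,
        1.81981515e+00, -5.67199150e-02]), 'joint_vel': array([-0.0007836 , -0.00187855, -0.00186519,  0.00037173,  0.00198969,
        0.00031272]), 'effort': array([ 2.52944010e-03, -4.47855771e+01, -4.07570136e+01,  7.00477464e-02,
        2.83982389e-02, -1.49776042e-04]), 'eef_pos': array([201.56473184, 564.85479361, 221.64450671]), 'tool_rot': array([ 0.26766123,  1.55442062, -0.27030887]), 'wrist_force': array([ 0.69505708, -0.00564491,  0.31832368]), 'ft_torque': array([0.01472256, 0.01041892, 0.02618105]), 'gripper_width': 1.0026029674065642}
```

View pics/top0.png

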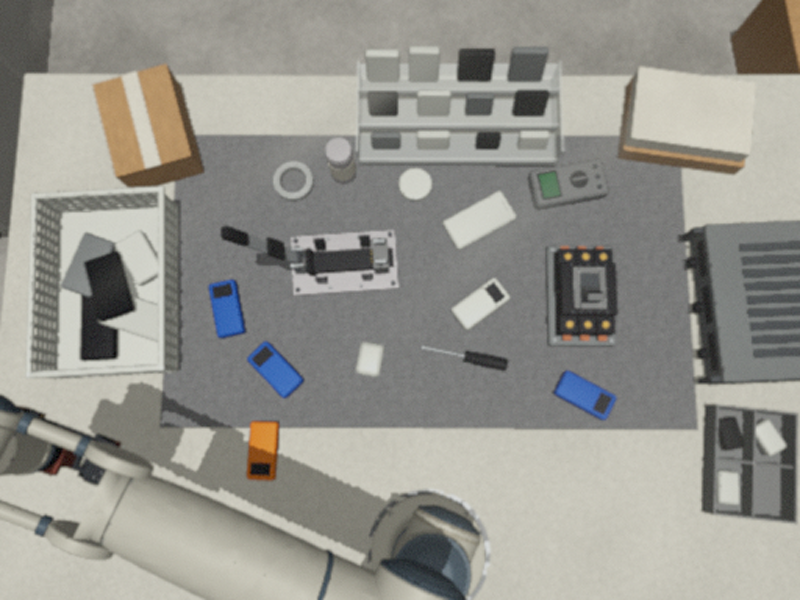

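View pics/scene0.png

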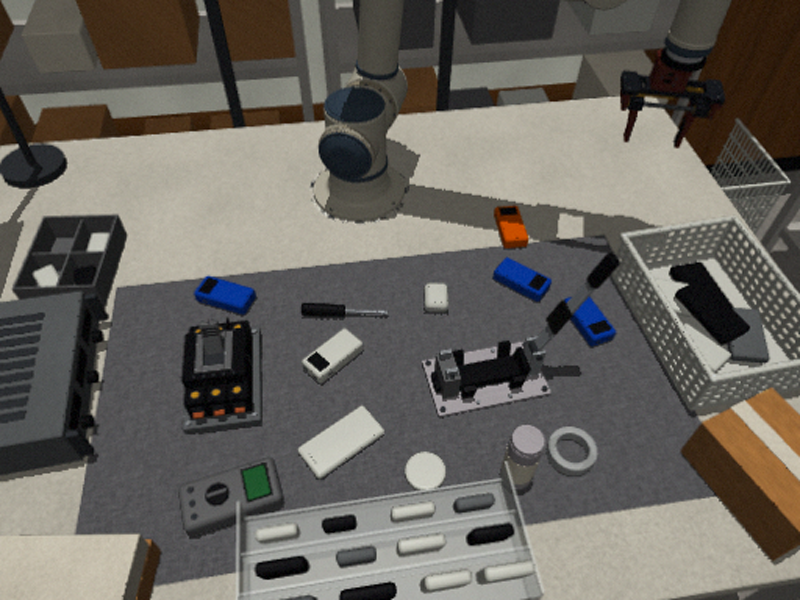

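Top view (800×600): the candidates for the bank are the white brick with a window at (481,303), the slim bank without a window at (480,220), the blue bricks at (227,308), (275,369) and (585,394), and the orange one at (263,450). Only (481,303) is white and has a window. The dock is at (344,262) with its contact block on the right. The isolator is at (583,295).

Run:
```python
from h import *
z=load('top'); im=z['im']; P=cloud(z)
hsv=cv2.cvtColor(im,cv2.COLOR_RGB2HSV)
m=((hsv[:,:,2]>150)&(hsv[:,:,1]<60)).astype(np.uint8)
# bank
def comp(m,uv):
    n,l=cv2.connectedComponents(m); k=l[int(uv[1]),int(uv[0])]; return (l==k).astype(np.uint8)
b=comp(m,(470*.64,308*.64)); pts=cv2.findContours(b,0,2)[0][0].reshape(-1,2)
hull=cv2.convexHull(pts)
W=plane(z,pts,24)[:,:2]; r=cv2.minAreaRect(W.astype(np.float32)); print('bank rect',r, 'z',np.nanmedian(P[b>0][:,2]))
wm=np.zeros_like(m); cv2.fillPoly(wm,[hull],1); wm=wm&(hsv[:,:,2]<100); v,u=np.nonzero(cv2.erode(wm,np.ones((2,2)))); print('window',plane(z,[[u.mean(),v.mean()]],28),len(u))
# dock plate
x0,y0,x1,y1=[int(a*.64) for a in(285,225,405,300)]
d=((hsv[:,:,2]>125)).astype(np.uint8); q=np.zeros_like(d); q[y0:y1,x0:x1]=d[y0:y1,x0:x1]
cs=cv2.findContours(q,0,2)[0]; c=np.vstack([c for c in cs if cv2.contourArea(c)>30]).reshape(-1,2)
print('dock rect',cv2.minAreaRect(plane(z,c,10)[:,:2].astype(np.float32)), c.min(0),c.max(0))
# isolator: tip points & plinth by height
x0,y0,x1,y1=[int(a*.64) for a in(535,235,630,355)]
S=P[y0:y1,x0:x1].reshape(-1,3)
for lo,hi in((12,28),(84,93),(93.5,101),(110,150)):
    s=S[(S[:,2]>lo)&(S[:,2]<hi)]; print('iso',lo,hi,len(s),s.mean(0).round(1),cv2.minAreaRect(s[:,:2].astype(np.float32)))
x0,y0,x1,y1=[int(a*.64) for a in(210,215,405,300)]
S=P[y0:y1,x0:x1].reshape(-1,3)
for lo,hi in((5,14),(26,34),(62,74),(76,90),(100,350)):
    s=S[(S[:,2]>lo)&(S[:,2]<hi)]; 
    if len(s):print('dock',lo,hi,len(s),s.mean(0).round(1),cv2.minAreaRect(s[:,:2].astype(np.float32)),s.max(0))
A=cv2.resize(im[165:225,275:410],None,fx=5.9,fy=4.4*1.34,interpolation=cv2.INTER_CUBIC); B=cv2.resize(im[138:198,130:265],(A.shape[1],A.shape[0]),interpolation=cv2.INTER_CUBIC)
C=np.vstack([A,B]); s=min(800/C.shape[1],600/C.shape[0]); cv2.imwrite('pics/crop1.png',cv2.resize(C,None,fx=s,fy=s)[:,:,::-1]); print(C.shape,s)
```

```text
bank rect ((471.8129577636719, -106.2046890258789), (53.972042083740234, 109.85595703125), 36.434295654296875) z 27.669682577665476
window [[ 490.45460816 -134.9300212    28.        ]] 42
dock rect ((556.790771484375, 164.26141357421875), (150.62184143066406, 236.84848022460938), 0.2165123075246811) [182 144] [258 191]
iso 12 28 553 [ 466.8 -273.1   20.1] ((485.42510986328125, -309.636962890625), (145.6105194091797, 211.40982055664062), 89.57056427001953)
iso 84 93 667 [ 489.5 -300.3   89.6] ((487.16448974609375, -302.1886291503906), (105.5709457397461, 153.1459197998047), 89.24079132080078)
iso 93.5 101 358 [ 490.  -301.9   96.5] ((489.3254089355469, -301.3101501464844), (102.55180358886719, 95.652099609375), 89.21365356445312)
iso 110 150 93 [ 467.9 -300.2  136.3] ((469.7454528808594, -302.4035949707031), (25.61989974975586, 31.389020919799805), 1.2501543760299683)
dock 5 14 1395 [553.3 185.    9. ] ((568.4579467773438, 242.00091552734375), (174.79171752929688, 392.32025146484375), 0.3525034785270691) [656.59661975 438.57643169  13.99001863]
dock 26 34 604 [541.9 215.8  29.7] ((539.6019897460938, 247.60354614257812), (79.85245513916016, 364.283447265625), 10.31006145477295) [592.38069174 426.3039126   33.99843792]
dock 62 74 157 [558.6 111.3  68.2] ((560.075927734375, 167.49893188476562), (61.04194641113281, 183.53170776367188), 1.4476803541183472) [592.2313135  258.58505247  73.95987834]
dock 76 90 111 [553.4 180.7  82.2] ((558.3589477539062, 169.57672119140625), (51.46860122680664, 182.46661376953125), 2.0345938205718994) [586.82195707 260.51428199  89.77092346]
dock 100 350 424 [545.4 300.2 204.2] ((547.0807495117188, 302.0451965332031), (35.31947708129883, 86.0704574584961), 3.371143102645874) [565.94970347 345.3501282  289.79198063]
(708, 796, 3) 0.847457627118644
```

View pics/crop1.png

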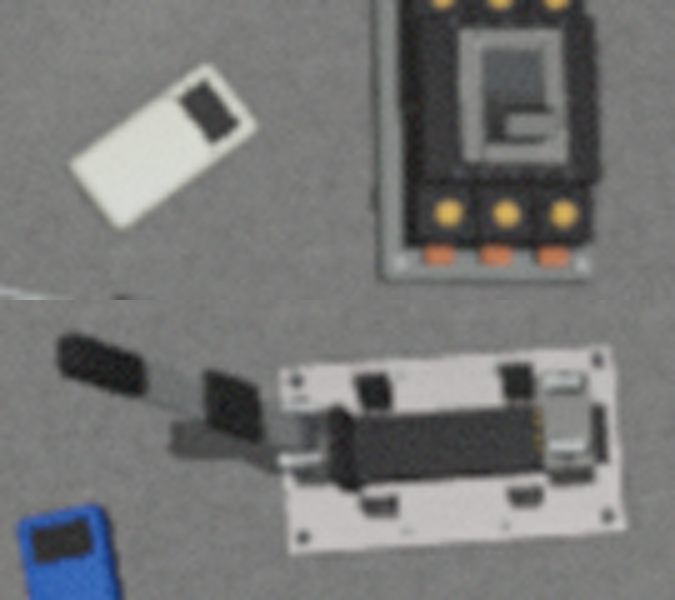

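The crop shows the white brick with its window at the upper right, at crop (165,145), so it is the bank, with its socket end towards image right and up. The toggle leans towards image-down (world −x). The dock's contact block is at (567,420) and the raised bar's grip at (100,365).

```bash
cat >> h.py <<'E'
from scipy.spatial.transform import Rotation as Ro
def down(yawdeg):  # jaw (tool y) direction at world yaw
    a=np.radians(yawdeg); y=np.array([np.cos(a),np.sin(a),0]); x=np.array([0,0,-1.]); return np.c_[x,y,np.cross(x,y)]
def plan(pos,yaw,s=None):
    s=s or status.read_state(); R=Ro.from_rotvec(s['tool_rot']).as_matrix(); D=down(yaw)
    print('at',s['clock'],s['eef_pos'].round(1),'jaw yaw',np.degrees(np.arctan2(R[1,1],R[0,1])).round(2),'j6',s['joints'][5].round(2),'F',s['wrist_force'].round(1),'w',round(s['gripper_width'],3))
    print('dr deg (tool)',np.degrees(Ro.from_matrix(R.T@D).as_rotvec()).round(2)); d=np.array(pos)-s['eef_pos']
    print('offset mm in present axes',(R.T@d).round(1),' after turn',(D.T@d).round(1))
E
python3 - <<'E'
from h import *
z=load('top'); im=z['im']; P=cloud(z); hsv=cv2.cvtColor(im,cv2.COLOR_RGB2HSV)
q=np.zeros(im.shape[:2],np.uint8); q[140:194,184:258]=(hsv[140:194,184:258,2]>150)
n,l,st,_=cv2.connectedComponentsWithStats(q); k=1+st[1:,4].argmax(); print(st[k])
c=cv2.findContours((l==k).astype(np.uint8),0,2)[0][0].reshape(-1,2)
print('plate',cv2.minAreaRect(plane(z,c,10)[:,:2].astype(np.float32)))
S=P[130:195,130:200].reshape(-1,3); s=S[(S[:,2]>100)&(S[:,2]<350)]; mu=s.mean(0); print('bar',mu,np.linalg.svd(s-mu,full_matrices=False)[2][0],s.min(0),s.max(0))
S=P[85:120,205:230].reshape(-1,3); s=S[S[:,2]>100]; print('can',s.mean(0),cv2.minAreaRect(s[:,:2].astype(np.float32)))
st=status.read_state(); p=camera_params('wrist');T=p['camera_from_world']; R=Ro.from_rotvec(st['tool_rot']).as_matrix()
print('cam in tool',(R.T@(-T[:3,:3].T@T[:3,3]-st['eef_pos'])).round(1),'\n',(T[:3,:3]@R).round(2),p['mtx'][0][0])
plan([560,150,350],0)
E
```

```text
[ 186  147   70   42 1216]
plate ((556.6668090820312, 164.23764038085938), (119.243896484375, 211.1839141845703), 4.233116626739502)
bar [545.36022161 300.18976621 204.24445075] [-0.03702014  0.40325002  0.91434071] [530.31578655 259.13265332 100.70914999] [565.94970347 345.3501282  289.79198063]
can [742.57947724 169.06925477 125.44325965] ((745.380126953125, 169.48924255371094), (48.29087448120117, 50.76897430419922), 58.73910140991211)
cam in tool [-162.4   -0.6  -77.7] 
 [[-0.    1.    0.  ]
 [-0.28 -0.    0.96]
 [ 0.96  0.    0.28]] 300.8132109799537
at 0.1 [201.6 564.9 221.6] jaw yaw 70.36 j6 -0.06 F [ 0.7 -0.   0.3] w 1.003
dr deg (tool) [7.036e+01 5.000e-02 9.000e-02]
offset mm in present axes [-127.9 -270.5  477. ]  after turn [-128.4  358.4  414.9]
```

```bash
python3 -c "
from h import *
plan([471.8,-106.2,160],36.4)"
```

```text
at 0.1 [201.6 564.9 221.6] jaw yaw 70.36 j6 -0.06 F [ 0.7 -0.   0.3] w 1.003
dr deg (tool) [3.396e+01 2.000e-02 1.000e-01]
offset mm in present axes [  62.5 -541.1  480.1]  after turn [  61.6 -180.7  700.5]
```

>>> move_arm --offset '[[0, 0, 0], [0, 0, 0], [0, 0, 0], [0, 0, 0], [0, -0.012, 0.044], [0, -0.012, 0.044], [0, -0.012, 0.044], [0, -0.012, 0.044], [0, -0.012, 0.044], [0, -0.012, 0.044], [0, -0.012, 0.044], [0, -0.012, 0.044]]' --dr '[[8.5, 0, 0], [8.5, 0, 0], [8.5, 0, 0], [8.5, 0, 0], [0, 0, 0], [0, 0, 0], [0, 0, 0], [0, 0, 0], [0, 0, 0], [0, 0, 0], [0, 0, 0], [0, 0, 0]]' --claw 100

```text
clock: 1.6
eef_pos: [333.2, 223.3, 222.3]
tool_rot: [0.73, 1.445, -0.73]
wrist_force: [-0.2, 0.2, 0.2]
gripper_width: 0.998
```

>>> move_arm --offset '[[0, -0.0105, 0.0436], [0, -0.0105, 0.0436], [0, -0.0105, 0.0436], [0, -0.0105, 0.0436], [0, -0.0105, 0.0436], [0, -0.0105, 0.0436], [0, -0.0105, 0.0436], [0, -0.0105, 0.0436], [0.03, 0, 0], [0.03, 0, 0], [0, 0, 0]]' --dr '[[0, 0, 0], [0, 0, 0], [0, 0, 0], [0, 0, 0], [0, 0, 0], [0, 0, 0], [0, 0, 0], [0, 0, 0], [0, 0, 0], [0, 0, 0], [0, 0, 0]]'

```text
clock: 2.98
eef_pos: [470.7, -105.7, 159.6]
tool_rot: [0.73, 1.45, -0.732]
wrist_force: [0.6, -0.2, 1.0]
gripper_width: 1.004
```

Run:
```python
from h import *
plan([471.8,-106.2,4],36.4)
im,d=grab('wrist'); cv2.imwrite('pics/w1.png',im[:,:,::-1])
z=load('wrist'); print(proj(z,[[471.8,-106.2,28],[490.5,-134.9,28]]))
hsv=cv2.cvtColor(im,cv2.COLOR_RGB2HSV); m=((hsv[:,:,2]>150)&(hsv[:,:,1]<60)).astype(np.uint8)
u,v=proj(z,[[462,-93,28]])[0].astype(int); n,l=cv2.connectedComponents(m); b=(l==l[v,u]).astype(np.uint8)
c=max(cv2.findContours(b,0,2)[0],key=cv2.contourArea).reshape(-1,2); print(c.min(0),c.max(0),cv2.minAreaRect(plane(z,c,26)[:,:2].astype(np.float32)))
Pc=cloud(z)[b>0]; Pc=Pc[Pc[:,2]>22]; print('depth',cv2.minAreaRect(Pc[:,:2].astype(np.float32)),np.median(Pc[:,2]))
```

```text
at 2.975 [ 470.7 -105.7  159.6] jaw yaw 36.34 j6 -0.93 F [ 0.6 -0.2  1. ] w 1.004
dr deg (tool) [-0.06 -0.27  0.2 ]
offset mm in present axes [155.6   1.1   1.8]  after turn [155.6   0.6   1. ]
[[259.01637263 185.46501925]
 [257.11906053 217.15900659]]
[231 128] [287 229] ((469.210693359375, -102.7822036743164), (55.46661376953125, 105.41465759277344), 36.3505859375)
depth ((470.1262512207031, -101.59442138671875), (53.19514846801758, 104.40567016601562), 36.36138153076172) 28.110784437320234
```

View pics/w1.png

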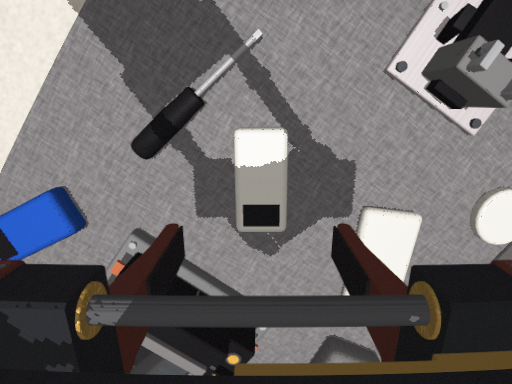

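The wrist view shows the bank centred at (259,181) between the open fingers. The window is at (261,216), and nothing blocks the fingers. The driver at (195,95) and the slim bank at (390,240) are clear. Now I descend and grip.

>>> move_arm --offset '[[0.03, 0, 0.0005], [0.03, 0, 0], [0.03, 0, 0], [0.03, 0, 0], [0.02, 0, 0], [0.01, 0, 0], [0.005, 0, 0], [0, 0, 0], [0, 0, 0]]' --dr '[[0, 0, 0], [0, 0, 0], [0, 0, 0], [0, 0, 0], [0, 0, 0], [0, 0, 0], [0, 0, 0], [0, 0, 0], [0, 0, 0]]'

```text
clock: 4.15
eef_pos: [473.1, -106.6, 8.7]
tool_rot: [0.73, 1.443, -0.73]
wrist_force: [-0.7, -0.2, -0.3]
gripper_width: 1.001
```

>>> move_arm --offset '[[0, 0, 0], [0, 0, 0], [0, 0, 0], [0, 0, 0], [0, 0, 0], [0, 0, 0], [0, 0, 0], [0, 0, 0]]' --dr '[[0, 0, 0], [0, 0, 0], [0, 0, 0], [0, 0, 0], [0, 0, 0], [0, 0, 0], [0, 0, 0], [0, 0, 0]]' --claw 0

```text
clock: 5.15
eef_pos: [472.7, -106.3, 7.7]
tool_rot: [0.731, 1.444, -0.73]
wrist_force: [1.8, 0.8, -0.3]
gripper_width: 0.611
```

>>> move_arm --offset '[[-0.01, 0, 0], [-0.02, 0, 0], [-0.03, 0, 0], [-0.03, 0, 0], [-0.03, 0, 0], [-0.03, 0, 0], [0, 0, 0], [0, 0, 0], [0, 0, 0], [0, 0, 0]]' --dr '[[0, 0, 0], [0, 0, 0], [0, 0, 0], [0, 0, 0], [0, 0, 0], [0, 0, 0], [8, 0, 0], [8, 0, 0], [8, 0, 0], [8.2, 0, 0]]'

```text
clock: 6.4
eef_pos: [471.7, -106.5, 157.4]
tool_rot: [1.158, 1.242, -1.161]
wrist_force: [-0.2, -1.0, -3.5]
gripper_width: 0.61
```

Run:
```python
from h import *
plan([556.7,164.2,150],4.23)
im,d=grab('wrist'); cv2.imwrite('pics/w2.png',im[:,:,::-1])
z=load('wrist'); P=cloud(z); s=status.read_state(); R=Ro.from_rotvec(s['tool_rot']).as_matrix()
L=(P-s['eef_pos'])@R   # in tool frame
m=(abs(L[:,:,1])<40)&(L[:,:,2]>-80)&(L[:,:,2]<75)&(L[:,:,0]>-35)&(L[:,:,0]<15)
hsv=cv2.cvtColor(im,cv2.COLOR_RGB2HSV); m&=(hsv[:,:,1]<70)
q=L[m]; print(len(q),np.median(q,0),np.percentile(q,[1,5,50,95,99],axis=0).round(1)); print(cv2.minAreaRect(q[:,1:].astype(np.float32)))
v,u=np.nonzero(m); print(u.min(),u.max(),v.min(),v.max())
top=q[(abs(q[:,0]-np.median(q[:,0]))<5)]; A=np.c_[top[:,1:],np.ones(len(top))]; print('slope',np.linalg.lstsq(A,top[:,0],rcond=None)[0])
```

```text
at 6.4 [ 471.7 -106.5  157.4] jaw yaw 3.88 j6 -0.36 F [-0.2 -1.  -3.5] w 0.61
dr deg (tool) [-0.35 -0.01  0.11]
offset mm in present axes [   7.2  103.1 -264.3]  after turn [   7.4  104.7 -263.7]
16501 [-20.36894918  -0.35285382 -19.9452033 ] [[-30.1 -27.4 -57.5]
 [-21.6 -24.8 -55.6]
 [-20.4  -0.4 -19.9]
 [-16.4  24.   20.7]
 [ -7.1  26.8  47.6]]
((-0.06313705444335938, -3.6099700927734375), (74.06817626953125, 108.64507293701172), 0.10856108367443085)
180 336 143 332
slope [ 1.06184603e-03 -6.09078145e-03 -2.03036432e+01]
```

View pics/w2.png

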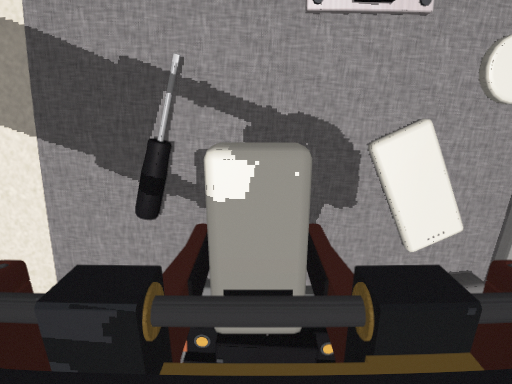

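The wrist view shows the bank held squarely. Its plain end is at row 143 and the window at row 292, so the socket end is on the dock +x side. The bank centre is about 2.6 mm behind the TCP along tool z, and the underside is 7.6 mm below it. Next I hover over the dock.

>>> move_arm --offset '[[0, 0, 0], [0, 0.008, -0.019], [0, 0.015, -0.0373], [0, 0.015, -0.0373], [0, 0.015, -0.0373], [0, 0.015, -0.0373], [0, 0.015, -0.0373], [0, 0.015, -0.0373], [0, 0.007, -0.0185], [0, 0, 0], [0, 0, 0]]' --dr '[[-0.35, 0, 0], [0, 0, 0], [0, 0, 0], [0, 0, 0], [0, 0, 0], [0, 0, 0], [0, 0, 0], [0, 0, 0], [0, 0, 0], [0, 0, 0], [0, 0, 0]]'

```text
clock: 7.82
eef_pos: [556.5, 161.3, 157.5]
tool_rot: [1.15, 1.245, -1.152]
wrist_force: [-0.0, -0.8, -3.2]
gripper_width: 0.608
```

Run:
```python
from h import *
plan([556.9,161.6,100],4.23)
im,d=grab('wrist'); z=load('wrist')
a=np.radians(4.23);X=np.array([np.sin(a),-np.cos(a),0]);Y=np.array([np.cos(a),np.sin(a),0]);O=np.array([556.7,164.2,0]);np.savez('/tmp/dock.npz',X=X,Y=Y,O=O)
o=cv2.resize(im,(768,576),interpolation=cv2.INTER_CUBIC)
def dot(p,c):
    uv=proj(z,O+p[0]*X+p[1]*Y+[0,0,p[2]])[0]; cv2.circle(o,tuple((uv*1.5).astype(int)),3,c,1)
for sx in(-1,1):
  for sy in(-1,1): dot((105*sx,60*sy,10),(255,0,0)); dot((58*sx,21*sy,30),(0,255,0))
dot((-85,0,71),(255,255,0))
cv2.imwrite('pics/w3.png',o[:,:,::-1])
P=cloud(z)-O; D=np.stack([P@X,P@Y,P[:,:,2]],-1).reshape(-1,3); col=cv2.cvtColor(im,cv2.COLOR_RGB2HSV).reshape(-1,3)
q=D[(abs(D[:,2]-10)<4)&(abs(D[:,0])<125)&(abs(D[:,1])<75)&(col[:,2]>140)]; print('plate',len(q),np.percentile(q,[.5,2,98,99.5],axis=0).round(1))
```

```text
at 7.825 [556.5 161.3 157.5] jaw yaw 4.51 j6 0.15 F [-0.  -0.8 -3.2] w 0.608
dr deg (tool) [0.28 0.05 0.03]
offset mm in present axes [57.5  0.5 -0.3]  after turn [57.5  0.5 -0.3]
plate 4437 [[-107.9  -58.8    8.2]
 [-107.2  -58.2    8.6]
 [  31.3   59.6   11.9]
 [  47.6   60.3   12.9]]
```

View pics/w3.png

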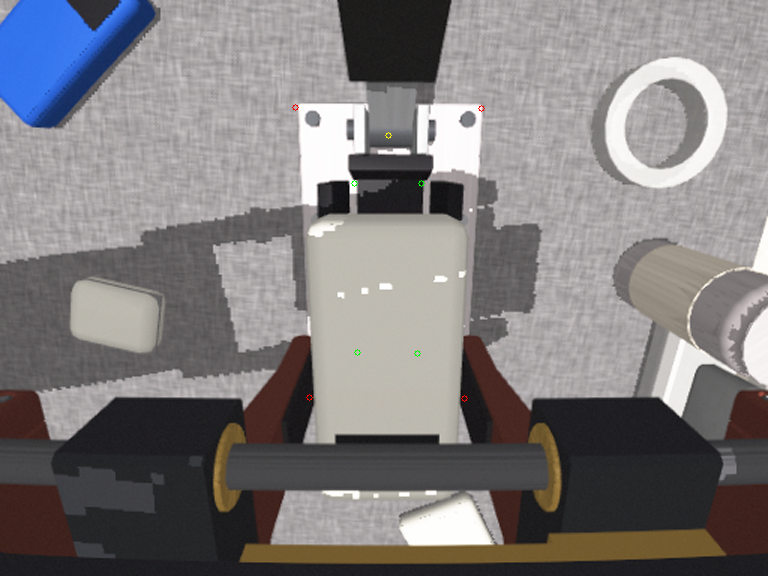

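The overlay shows the wrist camera places the dock about 2.4 mm towards its −x compared with the top camera. The same bias appears in its bank measurement, so the two cancel. Both cameras then give a TCP about 0.5 mm along dock +x, so I correct by −2.4 mm along tool z.

>>> move_arm --offset '[[0, 0.0009, -0.0024], [0.01, 0, 0], [0.02, 0, 0], [0.02, 0, 0], [0.02, 0, 0], [0.01, 0, 0], [0.01, 0, 0], [0.005, 0, 0], [0, 0, 0], [0, 0, 0]]' --dr '[[0.3, 0, 0], [0, 0, 0], [0, 0, 0], [0, 0, 0], [0, 0, 0], [0, 0, 0], [0, 0, 0], [0, 0, 0], [0, 0, 0], [0, 0, 0]]'

```text
clock: 9.12
eef_pos: [557.7, 164.9, 63.4]
tool_rot: [1.156, 1.242, -1.154]
wrist_force: [0.1, 0.1, -4.3]
gripper_width: 0.614
```

```bash
python3 -c "
from h import *
d=np.load('/tmp/dock.npz');t=d['O']+.5*d['X']+.4*d['Y'];t[2]=37.6
plan(t,4.23)"
```

```text
at 9.125 [557.7 164.9  63.4] jaw yaw 4.21 j6 0.16 F [ 0.1  0.1 -4.3] w 0.614
dr deg (tool) [-0.02 -0.01 -0.07]
offset mm in present axes [25.8 -0.7  1.2]  after turn [25.8 -0.7  1.1]
```

>>> move_arm --offset '[[0.005, -0.0005, 0.0008], [0.005, 0, 0], [0.004, 0, 0], [0.004, 0, 0], [0.003, 0, 0], [0.002, 0, 0], [0, 0, 0], [0, 0, 0]]' --dr '[[0, 0, 0], [0, 0, 0], [0, 0, 0], [0, 0, 0], [0, 0, 0], [0, 0, 0], [0, 0, 0], [0, 0, 0]]'

```text
clock: 10.12
eef_pos: [557.0, 164.0, 39.8]
tool_rot: [1.155, 1.243, -1.155]
wrist_force: [-0.2, -0.1, -4.1]
gripper_width: 0.615
```

>>> move_arm --offset '[[0.001, 0, 0], [0.001, 0, 0], [0, 0, 0], [0, 0, 0]]' --dr '[[0, 0, 0], [0, 0, 0], [0, 0, 0], [0, 0, 0]]'

```text
clock: 10.62
eef_pos: [557.0, 164.0, 37.7]
tool_rot: [1.155, 1.243, -1.155]
wrist_force: [-0.0, 1.4, -3.9]
gripper_width: 0.61
```

>>> move_arm --offset '[[0.001, 0, 0], [0.001, 0, 0], [0, 0, 0], [0, 0, 0]]' --dr '[[0, 0, 0], [0, 0, 0], [0, 0, 0], [0, 0, 0]]'

```text
clock: 11.12
eef_pos: [557.0, 164.0, 37.7]
tool_rot: [1.155, 1.243, -1.154]
wrist_force: [-4.9, -1.4, 6.8]
gripper_width: 0.616
```

Contact at the expected height (37.7, expected 37.6). Releasing.

>>> move_arm --offset '[[0, 0, 0], [0, 0, 0], [0, 0, 0], [0, 0, 0], [0, 0, 0], [0, 0, 0]]' --dr '[[0, 0, 0], [0, 0, 0], [0, 0, 0], [0, 0, 0], [0, 0, 0], [0, 0, 0]]' --claw 95

```text
clock: 11.88
eef_pos: [556.9, 164.0, 35.6]
tool_rot: [1.155, 1.243, -1.155]
wrist_force: [0.3, -0.1, 0.3]
gripper_width: 0.949
```

>>> move_arm --offset '[[-0.01, 0, 0], [-0.02, 0, 0], [-0.03, 0, 0], [-0.04, 0, 0], [-0.04, 0, 0], [0, 0, 0.03], [0, 0, 0.04], [0, 0, 0]]' --dr '[[0, 0, 0], [0, 0, 0], [0, 0, 0], [0, 0, 0], [0, 0, 0], [0, 0, 0], [0, 0, 0], [0, 0, 0]]'

```text
clock: 12.88
eef_pos: [562.5, 92.2, 177.7]
tool_rot: [1.158, 1.24, -1.156]
wrist_force: [-0.1, -0.4, -0.4]
gripper_width: 0.952
```

Run:
```python
from h import *
d=np.load('/tmp/dock.npz');X,Y,O=d['X'],d['Y'],d['O']
plan(O+[0,0,180],4.23)
for n in('wrist','top'):
    im,_=grab(n); z=load(n); P=cloud(z)-O; D=np.stack([P@X,P@Y,P[:,:,2]],-1)
    sat=cv2.cvtColor(im,cv2.COLOR_RGB2HSV)
    m=(abs(D[:,:,0])<68)&(abs(D[:,:,1])<38)&(D[:,:,2]>50)&(D[:,:,2]<64)&(sat[:,:,1]<60)&(sat[:,:,2]>80)
    q=D[m]; print(n,len(q),np.percentile(q,[1,5,50,95,99],axis=0).round(1).tolist())
    t=q[abs(q[:,2]-np.median(q[:,2]))<4]; print(' slope',np.linalg.lstsq(np.c_[t[:,:2],np.ones(len(t))],t[:,2],rcond=None)[0], cv2.minAreaRect(q[:,:2].astype(np.float32)))
    if n=='wrist': cv2.imwrite('pics/w4.png',im[:,:,::-1])
```

```text
at 12.875 [562.5  92.2 177.7] jaw yaw 4.03 j6 0.03 F [-0.1 -0.4 -0.4] w 0.952
dr deg (tool) [-0.2   0.03 -0.14]
offset mm in present axes [ -2.3  -0.7 -72.3]  after turn [ -2.3  -0.5 -72.3]
wrist 6098 [[-55.8, -26.6, 52.6], [-52.1, -24.4, 55.0], [-14.0, -0.4, 58.1], [45.8, 24.1, 59.4], [50.2, 26.2, 59.9]]
 slope [-4.16933579e-03  4.40991477e-04  5.78910129e+01] ((-0.31729888916015625, 0.7000331878662109), (58.163028717041016, 114.27127075195312), 89.92791748046875)
top 261 [[-54.6, -26.8, 50.9], [-51.9, -24.9, 52.1], [-30.3, -0.5, 57.2], [22.9, 22.6, 62.0], [28.9, 24.8, 63.5]]
 slope [1.87849408e-03 9.41701040e-04 5.72904097e+01] ((-11.72174072265625, -1.8112163543701172), (54.242855072021484, 87.46009063720703), 89.78714752197266)
```

View pics/w4.png

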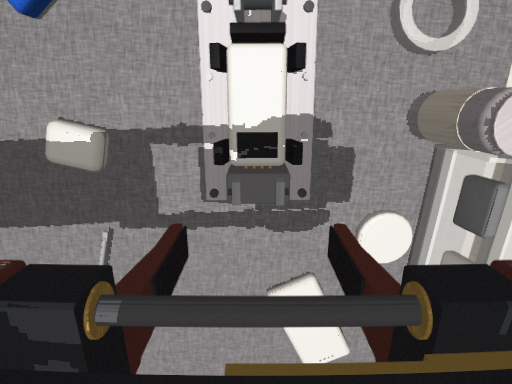

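The wrist view shows the bank seated in the nest, with its end at row 165 against the contact block and its window next to it at (257,145). Its top is at 58 mm and level, and x is about −0.8 mm. Now I shut the gripper and go over behind the bar.

>>> move_arm --offset '[[-0.045, 0, 0], [-0.05, 0, 0], [-0.047, 0, 0], [0, 0, -0.035], [0, 0, -0.045], [0, 0, -0.045], [0, 0, -0.045], [0, 0, -0.045], [0, 0, -0.045], [0, 0, -0.037], [0, 0, 0], [0, 0, 0]]' --dr '[[0, 0, 0], [0, 0, 0], [0, 0, 0], [0, 0, 0], [0, 0, 0], [0, 0, 0], [0, 0, 0], [0, 0, 0], [0, 0, 0], [0, 0, 0], [0, 0, 0], [0, 0, 0]]' --claw 0

```text
clock: 14.48
eef_pos: [539.9, 390.6, 317.9]
tool_rot: [1.154, 1.243, -1.154]
wrist_force: [-0.7, -0.5, 0.2]
gripper_width: 0.002
```

```bash
python3 -c "
from h import *
d=np.load('/tmp/dock.npz');t=d['O']-225*d['X']+.4*d['Y'];t[2]=254
plan(t,4.23)"
```

```text
at 14.475 [539.9 390.6 317.9] jaw yaw 4.26 j6 0.5 F [-0.7 -0.5  0.2] w 0.002
dr deg (tool) [ 0.03  0.01 -0.01]
offset mm in present axes [63.9  0.5  2. ]  after turn [63.9  0.5  2. ]
```

>>> move_arm --offset '[[0.03, 0, 0], [0.034, 0, 0], [0, 0, 0.02], [0, 0, 0.02], [-0.006, 0, 0.016], [-0.006, 0, 0.016], [-0.005, 0, 0.016], [-0.002, 0, 0.017], [-0.002, 0, 0.017], [-0.001, 0, 0.017], [0, 0, 0]]' --dr '[[0, 0, 0], [0, 0, 0], [0, 0, 0], [0, 0, 0], [0, 0, 0], [0, 0, 0], [0, 0, 0], [0, 0, 0], [0, 0, 0], [0, 0, 0], [0, 0, 0]]'

```text
clock: 15.85
eef_pos: [550.7, 250.3, 275.7]
tool_rot: [1.156, 1.242, -1.157]
wrist_force: [0.2, 0.5, -0.7]
gripper_width: 0.007
```

```bash
python3 -c "
from h import *
d=np.load('/tmp/dock.npz');t=d['O']-88.5*d['X']+.4*d['Y'];t[2]=276
plan(t,4.23)
im,_=grab('scene');cv2.imwrite('pics/s5.png',im[130:330,230:480,::-1].repeat(3,0).repeat(3,1))"
```

```text
at 15.85 [550.7 250.3 275.7] jaw yaw 4.1 j6 0.3 F [ 0.2  0.5 -0.7] w 0.007
dr deg (tool) [-0.13  0.03  0.  ]
offset mm in present axes [-0.3  0.1 -2.2]  after turn [-0.3  0.1 -2.2]
```

View pics/s5.png

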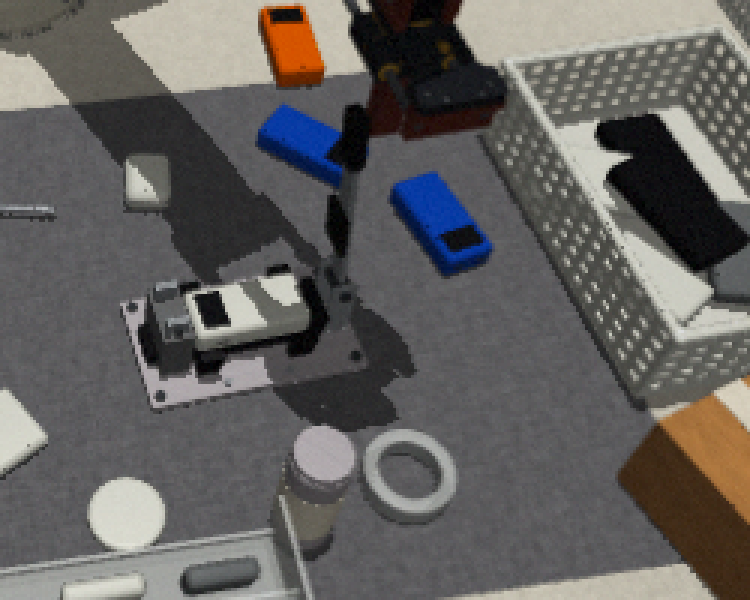

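The scene view shows the bar pushed nearly upright, with its grip at (350,135) and the fingers just behind it. Continuing along the arc.

>>> move_arm --offset '[[0.002, 0, 0.016], [0.003, 0, 0.016], [0.003, 0, 0.015], [0.006, 0, 0.016], [0.007, 0, 0.0155], [0.008, 0, 0.0155], [0.0095, 0, 0.014], [0.0105, 0, 0.0135], [0.011, 0, 0.013], [0.013, 0, 0.0115], [0.0135, 0, 0.0105], [0.014, 0, 0.01]]' --dr '[[0, 0, 0], [0, 0, 0], [0, 0, 0], [0, 0, 0], [0, 0, 0], [0, 0, 0], [0, 0, 0], [0, 0, 0], [0, 0, 0], [0, 0, 0], [0, 0, 0], [0, 0, 0]]'

```text
clock: 17.4
eef_pos: [562.6, 85.1, 174.0]
tool_rot: [1.155, 1.243, -1.155]
wrist_force: [-0.7, -0.3, 0.1]
gripper_width: 0.008
```

```bash
python3 -c "
from h import *
d=np.load('/tmp/dock.npz');X,Y,O=d['X'],d['Y'],d['O'];t=O+81.2*X+.4*Y;t[2]=176
plan(t,4.23)
im,_=grab('scene');z=load('scene');D=cloud(z)-O;D=np.stack([D@X,D@Y,D[:,:,2]],-1)
m=(abs(D[:,:,1])<20)&(D[:,:,0]>-80)&(D[:,:,0]<180)&(D[:,:,2]>90)&(D[:,:,2]<230)
q=D[m];print(len(q),q[np.argsort(q[:,0])][::40].round(0).tolist())"
```

```text
at 17.4 [562.6  85.1 174. ] jaw yaw 4.21 j6 0.02 F [-0.7 -0.3  0.1] w 0.008
dr deg (tool) [-0.02 -0.    0.01]
offset mm in present axes [-2.   0.3  1.9]  after turn [-2.   0.3  1.9]
432 [[-60.0, -6.0, 91.0], [-39.0, -6.0, 98.0], [-25.0, 6.0, 108.0], [-13.0, -5.0, 116.0], [-3.0, -7.0, 120.0], [8.0, 17.0, 116.0], [22.0, 3.0, 133.0], [47.0, 13.0, 141.0], [92.0, -6.0, 176.0], [102.0, 10.0, 178.0], [113.0, 11.0, 184.0]]
```

>>> move_arm --offset '[[0.015, 0, 0.0085], [0.015, 0, 0.0075], [0.015, 0, 0.006], [0.015, 0, 0.004], [0.015, 0, 0.003], [0.01, 0, 0.002], [0.006, 0, 0], [0.002, 0, 0], [0, 0, 0]]' --dr '[[0, 0, 0], [0, 0, 0], [0, 0, 0], [0, 0, 0], [0, 0, 0], [0, 0, 0], [0, 0, 0], [0, 0, 0], [0, 0, 0]]'

```text
clock: 18.58
eef_pos: [565.1, 54.9, 82.4]
tool_rot: [1.155, 1.243, -1.154]
wrist_force: [-0.6, -0.7, -0.2]
gripper_width: 0.002
```

>>> move_arm --offset '[[0.001, 0, 0], [0.001, 0, 0], [0, 0, 0], [0, 0, 0]]' --dr '[[0, 0, 0], [0, 0, 0], [0, 0, 0], [0, 0, 0]]'

```text
clock: 19.08
eef_pos: [565.0, 54.8, 80.2]
tool_rot: [1.155, 1.243, -1.155]
wrist_force: [0.7, -0.1, 0.0]
gripper_width: 0.005
```

>>> move_arm --offset '[[0.001, 0, 0], [0.001, 0, 0], [0.001, 0, 0], [0, 0, 0], [0, 0, 0]]' --dr '[[0, 0, 0], [0, 0, 0], [0, 0, 0], [0, 0, 0], [0, 0, 0]]'

```text
clock: 19.7
eef_pos: [565.1, 54.8, 79.2]
tool_rot: [1.155, 1.242, -1.154]
wrist_force: [-3.2, -0.9, 9.6]
gripper_width: 0.006
```

The force is 9.6 N at z = 79.2, the height predicted for a closed bar. I retreat and check, then go to the toggle.

>>> move_arm --offset '[[-0.01, 0, 0], [-0.03, 0, 0], [-0.045, 0, 0], [-0.045, 0, 0], [-0.03, 0, 0], [0, 0, 0]]' --dr '[[0, 0, 0], [0, 0, 0], [0, 0, 0], [0, 0, 0], [0, 0, 0], [0, 0, 0]]'

```text
clock: 20.45
eef_pos: [566.0, 54.8, 240.2]
tool_rot: [1.158, 1.239, -1.151]
wrist_force: [0.6, 0.5, -0.4]
gripper_width: 0.005
```

Run:
```python
from h import *
d=np.load('/tmp/dock.npz');X,Y,O=d['X'],d['Y'],d['O']
plan([417,-301,230],4.23)
im,_=grab('wrist');z=load('wrist');D=cloud(z)-O;D=np.stack([D@X,D@Y,D[:,:,2]],-1)
cv2.imwrite('pics/w6.png',im[:,:,::-1])
m=(abs(D[:,:,1])<9)&(D[:,:,0]>-75)&(D[:,:,0]<150)&(D[:,:,2]>62)&(D[:,:,2]<110)
q=D[m]
for a in range(-75,150,25):
    t=q[(q[:,0]>a)&(q[:,0]<a+25)]; print(a,len(t),np.median(t[:,2]).round(1) if len(t) else '')
```

```text
at 20.45 [566.   54.8 240.2] jaw yaw 4.21 j6 -0.04 F [ 0.6  0.5 -0.4] w 0.005
dr deg (tool) [-0.02  0.01 -0.32]
offset mm in present axes [   9.3 -174.8  343.9]  after turn [  10.2 -174.8  343.9]
-75 331 74.4
-50 494 74.4
-25 468 74.4
0 424 74.5
25 425 74.3
50 390 74.3
75 406 78.5
100 367 79.1
125 211 79.0
```

View pics/w6.png

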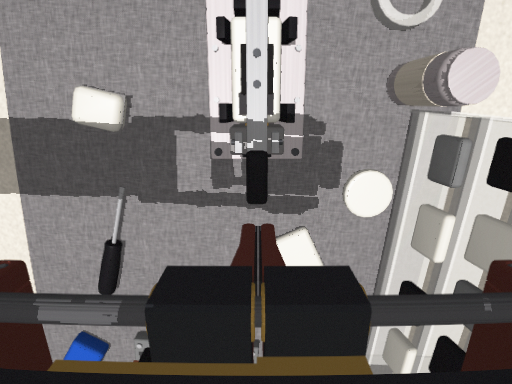

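The bar is level: its top is at 74.4 mm from hinge to fork, with the grip at (257,178) and the bar between the cheeks. Now to the toggle.

>>> move_arm --offset '[[0, -0.009, 0.0174], [0, -0.0175, 0.0344], [0, -0.0175, 0.0344], [0, -0.0175, 0.0344], [0, -0.0175, 0.0344], [0, -0.0175, 0.0344], [0, -0.0175, 0.0344], [0, -0.0175, 0.0344], [0, -0.0175, 0.0344], [0, -0.0175, 0.0344], [0, -0.0085, 0.017], [0, 0, 0]]' --dr '[[0, 0, 0], [0, 0, 0], [0, 0, 0], [0, 0, 0], [0, 0, 0], [0, 0, 0], [0, 0, 0], [0, 0, 0], [0, 0, 0], [0, 0, 0], [0, 0, 0], [0, 0, 0]]'

```text
clock: 22.0
eef_pos: [414.7, -301.7, 235.9]
tool_rot: [1.157, 1.244, -1.157]
wrist_force: [0.1, 0.1, -0.0]
gripper_width: 0.009
```

Run:
```python
from h import *
plan([417,-301,122],4.23)
im,_=grab('top');z=load('top');P=cloud(z)[138:235,335:410].reshape(-1,3)
q=P[(P[:,2]>112)&(P[:,2]<150)&(P[:,0]>450)];print(len(q),q.mean(0),q.min(0),q.max(0))
```

```text
at 22.0 [ 414.7 -301.7  235.9] jaw yaw 4.08 j6 -0.77 F [ 0.1  0.1 -0. ] w 0.009
dr deg (tool) [-0.15 -0.09  0.08]
offset mm in present axes [113.9   2.5  -0.4]  after turn [113.9   2.4  -0.5]
66 [ 469.60762343 -296.75482411  134.7028103 ] [ 457.03808124 -316.1443148   112.58921958] [ 482.65566459 -286.50538239  149.32954954]
```

>>> move_arm --offset '[[0.03, 0, 0], [0.035, 0, 0], [0.03, 0, 0], [0.018, 0, 0], [0, 0.01, 0], [0, 0.01, 0], [0, 0, 0]]' --dr '[[0, 0, 0], [0, 0, 0], [0, 0, 0], [0, 0, 0], [0, 0, 0], [0, 0, 0], [0, 0, 0]]'

```text
clock: 22.92
eef_pos: [437.1, -299.8, 125.6]
tool_rot: [1.154, 1.241, -1.153]
wrist_force: [0.1, 0.3, -0.0]
gripper_width: 0.005
```

>>> move_arm --offset '[[0, 0.006, 0], [0, 0.006, 0], [0, 0.006, 0], [0, 0.006, 0], [0, 0.006, 0], [0, 0.006, 0], [0, 0, 0]]' --dr '[[0, 0, 0], [0, 0, 0], [0, 0, 0], [0, 0, 0], [0, 0, 0], [0, 0, 0], [0, 0, 0]]'

```text
clock: 23.8
eef_pos: [472.1, -296.8, 123.8]
tool_rot: [1.155, 1.243, -1.154]
wrist_force: [0.1, -0.5, 0.7]
gripper_width: 0.005
```

>>> move_arm --offset '[[0, 0.006, 0], [0, 0.006, 0], [0, 0, 0]]' --dr '[[0, 0, 0], [0, 0, 0], [0, 0, 0]]'

```text
clock: 24.18
eef_pos: [483.9, -295.9, 123.9]
tool_rot: [1.155, 1.244, -1.154]
wrist_force: [0.1, -0.5, -0.2]
gripper_width: 0.005
```

>>> move_arm --offset '[[0, -0.02, 0], [0, -0.035, 0], [-0.03, -0.02, 0], [-0.045, 0, 0], [-0.045, 0, 0], [0, 0, 0], [0, 0, 0]]' --dr '[[0, 0, 0], [0, 0, 0], [0, 0, 0], [0, 0, 0], [0, 0, 0], [0, 0, 0], [0, 0, 0]]'

```text
clock: 25.05
eef_pos: [408.6, -301.6, 243.5]
tool_rot: [1.155, 1.244, -1.155]
wrist_force: [-0.5, -0.0, -0.1]
gripper_width: 0.003
```

Run:
```python
from h import *
plan([417,-301,240],4.23)
im,_=grab('top');cv2.imwrite('pics/t7.png',cv2.resize(im[90:270,100:420,::-1],(800,450),interpolation=cv2.INTER_CUBIC))
z=load('top');P=cloud(z)
q=P[138:235,335:410].reshape(-1,3);q=q[(q[:,2]>112)&(q[:,2]<150)&(q[:,0]>450)];print('lever',len(q),q.mean(0),q.min(0),q.max(0))
d=np.load('/tmp/dock.npz');X,Y,O=d['X'],d['Y'],d['O'];D=P-O;D=np.stack([D@X,D@Y,D[:,:,2]],-1)
q=D[(abs(D[:,:,1])<9)&(abs(D[:,:,0]-30)<115)&(D[:,:,2]>62)];print('bar',len(q),np.linalg.lstsq(np.c_[q[:,0],np.ones(len(q))],q[:,2],rcond=None)[0])
```

```text
at 25.05 [ 408.6 -301.6  243.5] jaw yaw 4.21 j6 -0.78 F [-0.5 -0.  -0.1] w 0.003
dr deg (tool) [-0.02 -0.02  0.02]
offset mm in present axes [3.5 8.4 0. ]  after turn [3.5 8.4 0. ]
lever 116 [ 508.02487707 -300.67419887  132.74778628] [ 496.78633055 -317.1977993   112.16535492] [ 521.42495623 -286.74495831  148.63547515]
bar 457 [1.90940793e-02 7.50245821e+01]
```

View pics/t7.png

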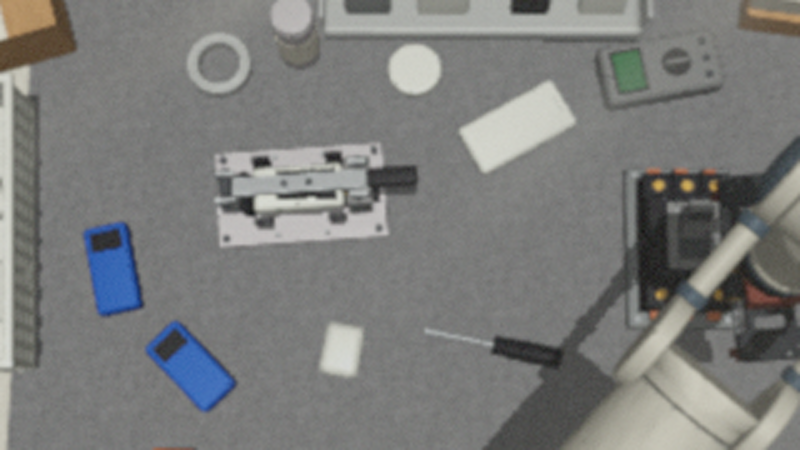

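The lever cloud now centres on x = 508 (it was 469), mirrored about the isolator's origin at about 489, so the toggle has snapped on. The bar is still down over the bank, and the arm is clear of everything.

```bash
python3 -c "
from h import *
print(manip.job_done())"
```

```text
the job is handed in; nothing more can be done
None
```

The job is done and handed in at about 25 s on the robot's clock, out of the 72 s allowed. I set the bank in the nest and released it, swung the hold-down bar down into the fork, threw the toggle, and backed the arm clear. Handing in gave no verdict.

What the last checks showed:

- **Bank:** After release it was level, with its top at 58 mm (30 mm seat plus 28 mm thickness). Its socket end faced the contact block, centred to about 1 mm. I did not measure it again once the bar covered it.
- **Bar:** After closing, its top was level at 74.4 mm, matching the closed height, and the stop pushed back with 9.6 N.
- **Toggle:** The lever moved from x ≈ 469 to x ≈ 508 mm, mirrored about the isolator's centre, so it has snapped on. No force was left on the fingers.
- **Bystanders:** They look unmoved in the last top picture, which I judged by eye only.
- **Disagreements:** The wrist and top cameras differed by about 2 mm on where the dock and bank lay. The bias was the same for both, so it cancelled in the placing. The last top-view fit of the bar gave a slope of 0.019 rad, within the limit of 0.05. I put that down to the thicker grip and the fork cheeks being in the fit.

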